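# Lock the clamp nut with a second nut

## Task

On the little clamping jig the brass nut is already set. Run the tall steel lock nut above it down the stud until it meets the brass nut's spring washer, then tighten it firmly so that it squeezes the washer and locks, without letting the brass nut turn with it; let go and leave the things lying round the jig where they are.

Things in the scene. Friction and masses are not known exactly. Their poses are not given: they have to be found in the camera images.
- jig: Fixed clamping jig: grey base plate 100 x 150 x 9 mm on 3 mm feet; a steel clamp bar (24 x 126 mm, top 29 mm above the desk) lies along the jig's y over a yellow speed controller and a black block. A threaded steel stud, 16 mm thick, stands at the middle, its top 90 mm above the desk. Origin on the stud's axis at desk level, z up.
- brass_nut: First nut: brass hexagon, 30 mm across flats, 14 mm tall, on the stud, underside 30.5 mm above the desk, a dark spring washer 1.6 mm thick on its top. It must not turn; it stays put up to about 0.75 N m about the stud and slips above that. Origin on the stud's axis at its underside, z up; flats face its +-x and every 60 degrees from there.
- brass_corner (a point): A corner of the brass nut, 17.3 mm from the stud's axis, halfway up the nut.
- lock_nut: Second (lock) nut: bright steel hexagon, 34 mm across flats, 24 mm tall, on the stud above the brass nut. Origin on the stud's axis at its underside, z up; flats face its +-x and every 60 degrees from there. Right-hand thread: goes down clockwise seen from above, 4 mm a turn. It starts 2.6 to 4.4 rad above its seat; the angle at which it seats differs every time.
- lock_nut_top (a point): Centre of the lock nut's top, on the stud's axis. How the nut feels: it runs with about 0.05 N m; on meeting the spring washer the torque jumps to about 0.25 N m and rises to about 0.4 N m while the washer is squeezed (0.6 rad of turn); then it is solid and any more torque goes into the brass nut. It stays where it is left.
- nut_jar: Bystander: small clear jar with black lid, 44 mm across, 52 mm tall, loose. Origin at the centre of its underside.
- flux_tin: Bystander: round yellow and white tin, 50 mm across, 22 mm tall, loose. Origin at the centre of its underside.
- tweezers: Bystander: steel tweezers lying flat, 118 x 13 x 9 mm, loose. Origin at the centre of its underside.
Things that resemble listed ones, but are neither listed nor needed, are in the scene too. There is more than one size of the jig; the one meant has the size given above.

How it is judged:
By the outcome, as a careful person would: the job done as asked, in the order asked, and still so for the second after the job is handed in, with the robot touching nothing.
It also fails if it takes over 72 s, if anything falls off the work surface, if the arm or the gripper's body presses on something with over 40 N, if the wrist force passes 120 N, or if a joint passes its speed limit or range.

## Robot

A 7-joint arm with a two-finger parallel gripper is mounted at the origin on a cart in front of the work surface, level with it; the furniture and walls round the work are solid. World frame = base frame: x ahead of the robot, y to its left, z up, the work surface at z = 0. Lengths are in m, angles in rad, forces in N, time in s.
With the tool pointing down it reaches from about 0.35 to 0.9 m from the base axis. Payload 19.9 kg.
Tool frame: the origin (TCP) lies on the centre line of the jaws, within the pads' length; the fingertips stand 25 mm ahead of it and the grasp point (between the pads) lies 6 mm ahead of it (ctrl.tips_ahead is the distance from the TCP to the fingertips, in m); z points along the fingers, y is the line along which they close (so a half turn about z gives the same grasp; the last joint's range is limited). The gripper opens to 85 mm and grips with 20 to 120 N. Pads are 22 mm wide; open, the fingers measure 114 mm over their backs; the gripper's body (76 mm by 85 mm) begins 54 mm behind the grasp point. The pads swing forward as they close: fully open they stand 13 mm farther back than shut.
Start: joints at [-1.272, 0.417, -0.01, 1.614, 0.005, 1.111, -0.053], TCP at [0.208, 0.589, 0.216] pointing down, gripper open.
Joint ranges: [-2.81, 2.81], [-0.39, 2.02], [-1.27, 1.25], [0.06, 2.57], [-1.19, 4.33], [0.19, 2], [-2.82, 2.82]. Speed limits (rad/s): [1.89, 1.89, 2.39, 2.39, 3.01, 3.01, 3.01].

## Interface

Orientations are given as a unit quaternion [x, y, z, w].
In Python, from bench import ctrl, vision, job gives the robot as it stands.
- The arm moves only by the tool carry_out, never from a script. Its argument "series" is a list that holds one entry, the list of rows, each a list of 6 numbers: the shift along the tool's x, y, z in cm, then the turn, a rotation vector about the tool's x, y, z in degrees. In form: [[[dx, dy, dz, ax, ay, az], ...]]. A call has exactly 10 rows; each row shifts and turns the commanded pose from where the row before left it, along the tool's axes as they then stand; what a row does not reach is not made up. A row lasts 1/10 s, in which the tool goes at most 50 mm and 8.59 degrees, less where a joint would pass 70% of its speed; a pose out of reach is approached as far as the arm can. A call with a gripper value outside its range is refused whole. "grip" is the finger opening in cm, from 0 to 8.54, set as the call begins (left out, the last holds). The fingers move at their own pace and stop on an object; "force" is the grip in N (left out, the last holds). Time passes only in rows, so rows that do not move let the fingers close, or fill a call up. It gives the time, the measured TCP pose, the force, the opening and the grip force at its end, in the units of the state.
- ctrl.get_obs(): the state, without advancing time (a new reading comes with each control period).
- vision.camera(name): name is "side" or "top"; returns the picture (480x640x3 uint8, red, green, blue); there is no depth.
- vision.get_calibration(name): a dict with "fx", "fy", "cx", "cy" (pixels), "T" (4x4, takes a point from camera to world coordinates). Camera axes: x right, y up, looking along -z (the intrinsics and any distortion apply to the point x, -y, -z); pixel columns grow to the right and rows downward; lengths in m; the calibration is good to about 2 mm. A picture is of the moment at which its call begins. get_calibration takes no time and is no camera call.
- job.close_job(): hands the job in; it is judged then, once.
The state is a dict: "clock": time; "joint_pos": joint angles; "qvel": joint speeds; "joint_efforts": joint torques, N m; "ee_pos": TCP position; "eef_rot": TCP orientation; "wrist_force": force on the tool from outside, world axes, zero at the start; "moment": the same for the moment, N m; "finger_gap": opening from 0.0 (shut) to 1.0 (fully open); "grip_force": force on a finger pad.
Only numpy, scipy, OpenCV 4.12 (cv2) and the standard library are available. Lean on these libraries where they do the work, as an engineer would, in place of code of your own. Each camera call takes 0.05 s, during which the arm holds its last target. There are 200 camera calls.

## Working session

There is one attempt and no reset: what is moved stays moved. The work goes in short steps, Python scripts to look and compute and a tool call to move; the robot and the scene stay as the last step left them, time stands still between calls to the robot, and variables do not carry over. Pictures are saved under pics/ and viewed, at most 10 in all, crops included, and the job is handed in when it is done.

Besides the shell and the picture viewer there is one more tool, called after "Call:" as name(argument=value, ...), one argument or row to a line, values as JSON. carry_out: Moves the arm, as the interface text tells. Its arguments: {"type":"object","properties":{"series":{"type":"array","items":{"type":"array","items":{"type":"array","items":{"type":"number"}}}},"grip":{"type":"number"},"force":{"type":"number"}},"required":["series"]}

```bash
mkdir -p pics
python3 - <<'E'
from bench import ctrl, vision
import cv2, numpy as np
for n in("top","side"):
    cv2.imwrite(f"pics/{n}0.png",vision.camera(n)[:,:,::-1])
    c=vision.get_calibration(n); print(n,{k:(np.round(v,3).tolist()) for k,v in c.items()})
print(ctrl.get_obs(), ctrl.tips_ahead)
E
```

```text
top {'fx': 551.447, 'fy': 551.447, 'cx': 321.249, 'cy': 236.422, 'T': [[0.012, 0.994, -0.106, 0.392], [-1.0, 0.013, 0.012, 0.195], [0.014, 0.106, 0.994, 0.926], [0.0, 0.0, 0.0, 1.0]]}
side {'fx': 586.191, 'fy': 586.191, 'cx': 311.585, 'cy': 239.778, 'T': [[0.905, 0.284, -0.318, 0.158], [-0.426, 0.595, -0.681, -0.47], [-0.005, 0.751, 0.66, 0.707], [0.0, 0.0, 0.0, 1.0]]}
{'clock': 0.1, 'joint_pos': array([-1.27249413,  0.41793209, -0.01030453,  1.61410565,  0.0046963 ,
        1.11071006, -0.0530116 ]), 'qvel': array([-8.52153769e-04, -1.05259048e-03,  1.14496212e-03, -1.23471591e-03,
        5.30046616e-06, -3.69584201e-04,  1.53775731e-03]), 'joint_efforts': array([ 2.24088828e-03, -8.65837383e+01,  6.80918656e-01, -4.35644710e+01,
        1.91996869e-02,  4.94728563e-03,  3.78517007e-05]), 'ee_pos': array([0.20821056, 0.58894813, 0.21581521]), 'eef_rot': array([ 1.69086761e-01,  9.85601008e-01, -5.63056998e-04, -5.43722708e-05]), 'wrist_force': array([ 0.04520118, -0.37352718,  0.2931794 ]), 'moment': array([-0.01239998, -0.00749486,  0.05610493]), 'grip_force': 0.0, 'finger_gap': 0.9993403730017729} 0.025
```

View pics/top0.png

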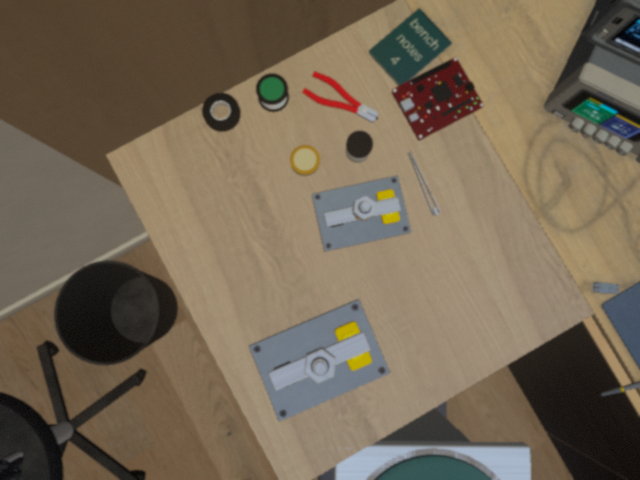

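View pics/side0.png

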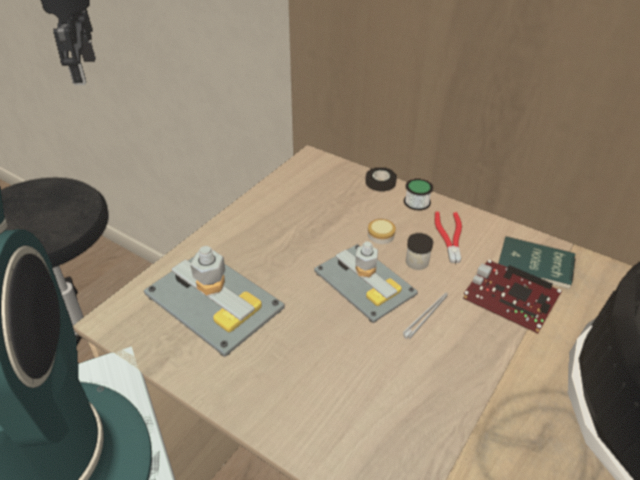

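The top view shows two jigs. The far one (plate corners near (313,193), (397,177), (410,235) and (327,250)) measures about 85x58 px, roughly 150x100 mm, so it is the one meant. Its stud is near (364,207) in top and (368,245) in side. The near jig is larger.

```bash
cat > h.py <<'E'
from bench import ctrl, vision
import cv2, numpy as np
def ray(n,u,v):
    c=vision.get_calibration(n);T=np.array(c["T"])
    d=T[:3,:3]@np.array([(u-c["cx"])/c["fx"],-(v-c["cy"])/c["fy"],-1]);return T[:3,3],d
def at(n,u,v,z):
    o,d=ray(n,u,v);return o+d*(z-o[2])/d[2]
def px(n,P):
    c=vision.get_calibration(n);T=np.array(c["T"]);p=T[:3,:3].T@(np.array(P)-T[:3,3])
    return np.array([c["cx"]+c["fx"]*p[0]/-p[2],c["cy"]+c["fy"]*p[1]/p[2]])
E
python3 - <<'E'
from h import *
C=[(313,193),(397,177),(410,235),(327,250)]
P=np.array([at("top",*c,.012) for c in C]);print(P.round(3),[np.linalg.norm(P[i]-P[i-1]).round(3) for i in range(4)],P.mean(0))
t=cv2.imread("pics/top0.png")[165:260,300:420];s=cv2.imread("pics/side0.png")[225:330,305:425]
cv2.imwrite("pics/c1.png",np.hstack([cv2.resize(t,(400,400*95//120),interpolation=2)[:310],cv2.resize(s,(400,350),interpolation=2)[:310]]))
a=cv2.resize(t[15:70,35:95],(400,366),interpolation=2);b=cv2.resize(s[5:60,35:95],(400,366),interpolation=2)
cv2.imwrite("pics/c2.png",np.hstack([a,b]))
E
```

```text
[[0.562 0.198 0.012]
 [0.592 0.057 0.012]
 [0.493 0.035 0.012]
 [0.466 0.174 0.012]] [np.float64(0.099), np.float64(0.145), np.float64(0.101), np.float64(0.141)] [0.52847243 0.11603692 0.012     ]
```

View pics/c2.png

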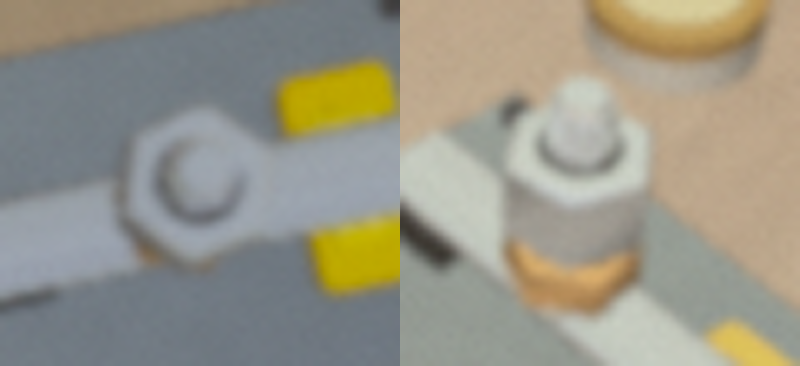

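The crop shows the stud top at about (366,206) in top and (367.4,243.2) in side. The lock nut's hexagon is clear in top, with corners near crop (205,105), (270,140) and (192,263). The brass nut is visible below it.

Run:
```python
from h import *
from scipy.optimize import least_squares
from scipy.spatial.transform import Rotation as R
ts=np.array([335+207/6.667,180+173/6.667]);ss=np.array([340+583/6.667,230+88/6.667])
print("top@.09",at("top",*ts,.09),"side@.09",at("side",*ss,.09))
V=np.array([(205,105),(270,142),(262,225),(192,263),(122,222),(133,140)])/6.667+[335,180]
W=np.array([at("top",*v,.0725) for v in V]);c=W.mean(0);print(c,np.linalg.norm(W-c,axis=1).round(4))
a=np.degrees(np.arctan2(W[:,1]-c[1],W[:,0]-c[0]));print(a.round(1),"corner mod60",np.mod(a,60).round(1))
print(R.from_quat(ctrl.get_obs()['eef_rot']).as_matrix().round(3))
```

```text
top@.09 [0.52871885 0.11630809 0.09      ] side@.09 [0.6175672 0.0808823 0.09     ]
[0.52923926 0.11692779 0.0725    ] [0.0186 0.0198 0.0181 0.0191 0.0201 0.0182]
[  -5.3  -59.8 -122.8  176.4  118.4   56.8] corner mod60 [54.7  0.2 57.2 56.4 58.4 56.8]
[[-0.943  0.333 -0.   ]
 [ 0.333  0.943 -0.001]
 [-0.    -0.001 -1.   ]]
```

Call:
carry_out(
  series=[
    [[-2.3, -1.69, 0, 0, 0, 0], [-2.3, -1.69, 0, 0, 0, 0], [-2.3, -1.69, 0, 0, 0, 0], [-2.3, -1.69, 0, 0, 0, 0], [-2.3, -1.69, 0, 0, 0, 0], [-2.3, -1.69, 0, 0, 0, 0], [-2.3, -1.69, 0, 0, 0, 0], [-2.3, -1.69, 0, 0, 0, 0], [-2.3, -1.69, 0, 0, 0, 0], [-2.3, -1.69, 0, 0, 0, 0]],
  ],
  grip=5.5,
)

```text
clock: 1.1
ee_pos: [0.3692, 0.3521, 0.2162]
eef_rot: [0.169, 0.986, -0.0, -0.0]
wrist_force: [0.6, 0.6, 1.0]
finger_gap: 0.646
grip_force: 0.0
```

Call:
carry_out(
  series=[
    [[-2.3, -1.69, 0, 0, 0, 0], [-2.3, -1.69, 0, 0, 0, 0], [-2.3, -1.69, 0, 0, 0, 0], [-2.3, -1.69, 0, 0, 0, 0], [-2.3, -1.69, 0, 0, 0, 0], [-2.3, -1.69, 0, 0, 0, 0], [-2.3, -1.69, 0, 0, 0, 0], [-2.3, -1.69, 0, 0, 0, 0], [-2.3, -1.69, 0, 0, 0, 0], [-2.3, -1.69, 0, 0, 0, 0]],
  ],
)

```text
clock: 2.1
ee_pos: [0.5297, 0.1162, 0.2162]
eef_rot: [0.169, 0.986, -0.0, -0.0]
wrist_force: [0.7, 0.3, -0.2]
finger_gap: 0.644
grip_force: 0.0
```

Call:
carry_out(
  series=[
    [[0, 0, 0, 0, 0, -7.7], [0, 0, 0, 0, 0, -7.7], [0, 0, 0, 0, 0, -7.7], [0, 0, 0, 0, 0, -7.7], [0, 0, 0, 0, 0, -7.7], [0, 0, 0, 0, 0, -7.7], [0, 0, 0, 0, 0, -7.7], [0, 0, 0, 0, 0, -7.7], [0, 0, 0, 0, 0, -7.7], [0, 0, 0, 0, 0, -7.5]],
  ],
)

```text
clock: 3.1
ee_pos: [0.5292, 0.1172, 0.2161]
eef_rot: [-0.482, 0.876, 0.0, -0.0]
wrist_force: [0.7, -0.4, 1.4]
finger_gap: 0.648
grip_force: 0.0
```

```bash
cat >> h.py <<'E'
from scipy.spatial.transform import Rotation as R
def st(g=(0.529,0.1165,0.073)):
    o=ctrl.get_obs();M=R.from_quat(o['eef_rot']).as_matrix()
    print("t",round(o['clock'],2),"j",o['joint_pos'].round(3),"p",o['ee_pos'].round(4),"yaw",np.degrees(np.arctan2(M[1,1],M[0,1])).round(2),"z",M[:,2].round(4))
    print("F",o['wrist_force'].round(2),"M",o['moment'].round(3),"gap",round(o['finger_gap']*8.54,2),"gf",round(o['grip_force'],1),"togo tool cm",(M.T@(np.array(g)-o['ee_pos'])*100).round(2))
E
python3 - <<'E'
from h import *
st()
print("side@.09",at("side",340+183/6.667,230+88/6.667,.09))
E
```

```text
t 3.1 j [-0.352  0.27   0.091  1.824 -0.028  1.049  2.327] p [0.5292 0.1172 0.2161] yaw 147.65 z [-5.e-04 -3.e-04 -1.e+00]
F [ 0.69 -0.41  1.42] M [ 0.022 -0.032  0.06 ] gap 5.54 gf 0.0 togo tool cm [ 0.06 -0.03 14.31]
side@.09 [0.5319016 0.1217968 0.09     ]
```

Call:
carry_out(
  series=[
    [[0, 0, 0.9, 0, 0, 0], [0, 0, 0.9, 0, 0, 0], [0, 0, 0.9, 0, 0, 0], [0, 0, 0.9, 0, 0, 0], [0, 0, 0.9, 0, 0, 0], [0, 0, 0.9, 0, 0, 0], [0, 0, 0.9, 0, 0, 0], [0, 0, 0.9, 0, 0, 0], [0, 0, 0.9, 0, 0, 0], [0, 0, 0.5, 0, 0, 0]],
  ],
)

```text
clock: 4.1
ee_pos: [0.5291, 0.1172, 0.1294]
eef_rot: [-0.48, 0.877, 0.0, -0.0]
wrist_force: [0.2, 0.1, -1.0]
finger_gap: 0.646
grip_force: 0.0
```

Run:
```python
from h import *
st()
s=vision.camera("side")[:,:,::-1];t=vision.camera("top")[:,:,::-1]
u,v=330,190
cv2.imwrite("pics/d1.png",np.hstack([cv2.resize(s[190:290,320:400],(400,500),interpolation=2),cv2.resize(t[150:250,320:400],(400,500),interpolation=2)]))
g=ctrl.get_obs()['ee_pos'];print(px("side",g+[0,0,-.025]),px("side",[.529,.1165,.09]),px("side",[.532,.1218,.09]))
```

```text
t 4.1 j [-0.345  0.374  0.085  1.904 -0.041  0.866  2.332] p [0.5291 0.1172 0.1294] yaw 147.33 z [-7.e-04 -3.e-04 -1.e+00]
F [ 0.24  0.13 -0.97] M [ 0.017 -0.07   0.047] gap 5.52 gf 0.0 togo tool cm [ 0.06 -0.03  5.64]
[367.851808  238.4628343] [367.48966229 245.73953432] [367.50192864 243.18035271]
```

View pics/d1.png

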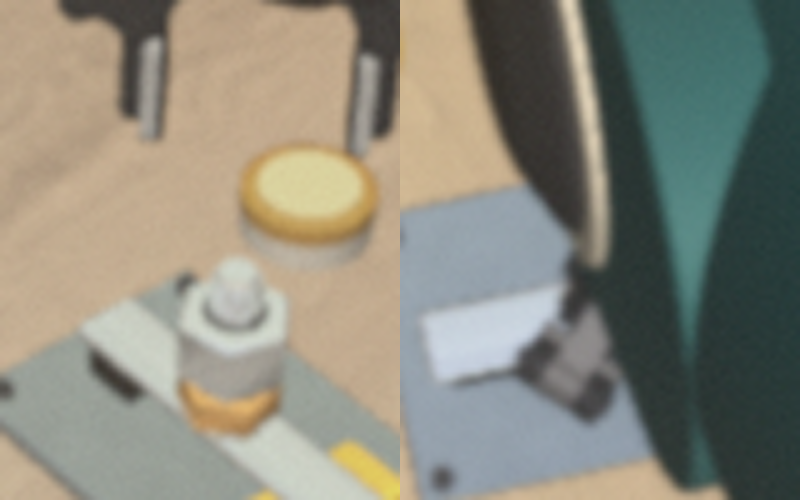

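The side view shows the open fingertips near (350,217.5) and (392,220.5), well clear above the stud (top near (367,243)). They look higher than the model predicts, so I'll check that against the first picture.

Run:
```python
from h import *
print("start tips model",[px("side",np.array([.2082,.5889,.2158-d])).round(1) for d in (.025,.012,0,-.02)])
g=ctrl.get_obs()['ee_pos'];M=R.from_quat(ctrl.get_obs()['eef_rot']).as_matrix()
for d in(.025,.015,.005,-.005,-.015): print(d,[px("side",g+[0,0,-d]+s*.03*M[:,1]).round(1) for s in(1,-1)])
s=cv2.imread("pics/side0.png")[20:110,30:110]
n=vision.camera("side")[:,:,::-1]
cv2.imwrite("pics/d2.png",np.hstack([cv2.resize(s,(400,450),interpolation=2),cv2.resize(n[150:240,330:410],(400,450),interpolation=2)]))
st()
```

```text
start tips model [array([ 91.9, 100.3]), array([90.1, 93.8]), array([88.4, 87.8]), array([85.5, 77.5])]
0.025 [array([348.7, 236.9]), array([387.2, 240. ])]
0.015 [array([348.9, 232. ]), array([387.7, 235.2])]
0.005 [array([349.2, 227.1]), array([388.2, 230.3])]
-0.005 [array([349.4, 222.1]), array([388.7, 225.2])]
-0.015 [array([349.7, 217. ]), array([389.3, 220.2])]
t 4.25 j [-0.345  0.373  0.085  1.903 -0.041  0.868  2.332] p [0.5293 0.1172 0.1302] yaw 147.33 z [-4.e-04 -2.e-04 -1.e+00]
F [0.45 0.09 0.51] M [ 0.009 -0.024 -0.053] gap 5.52 gf 0.0 togo tool cm [ 0.07 -0.02  5.72]
```

View pics/d2.png

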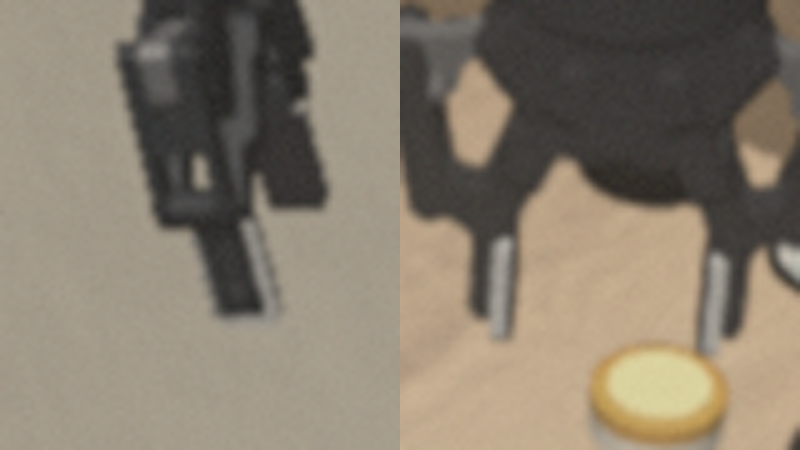

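Call:
carry_out(
  series=[
    [[0, 0, 0.4, 0, 0, 0], [0, 0, 0.4, 0, 0, 0], [0, 0, 0.4, 0, 0, 0], [0, 0, 0.4, 0, 0, 0], [0, 0, 0.4, 0, 0, 0], [0, 0, 0.4, 0, 0, 0], [0, 0, 0.4, 0, 0, 0], [0, 0, 0.4, 0, 0, 0], [0, 0, 0.4, 0, 0, 0], [0, 0, 0.4, 0, 0, 0]],
  ],
)

```text
clock: 5.25
ee_pos: [0.5294, 0.1173, 0.0901]
eef_rot: [-0.48, 0.877, -0.0, 0.0]
wrist_force: [-0.4, -0.7, 0.6]
finger_gap: 0.642
grip_force: 0.0
```

Run:
```python
from h import *
st()
n=vision.camera("side")[:,:,::-1]
cv2.imwrite("pics/d3.png",cv2.resize(n[200:280,325:415],(675,600),interpolation=2))
```

```text
t 5.25 j [-0.34   0.431  0.08   1.929 -0.047  0.784  2.338] p [0.5294 0.1173 0.0901] yaw 147.33 z [ 1.e-04 -1.e-04 -1.e+00]
F [-0.4  -0.72  0.58] M [-0.006  0.006  0.02 ] gap 5.48 gf 0.0 togo tool cm [ 0.09 -0.01  1.71]
```

View pics/d3.png

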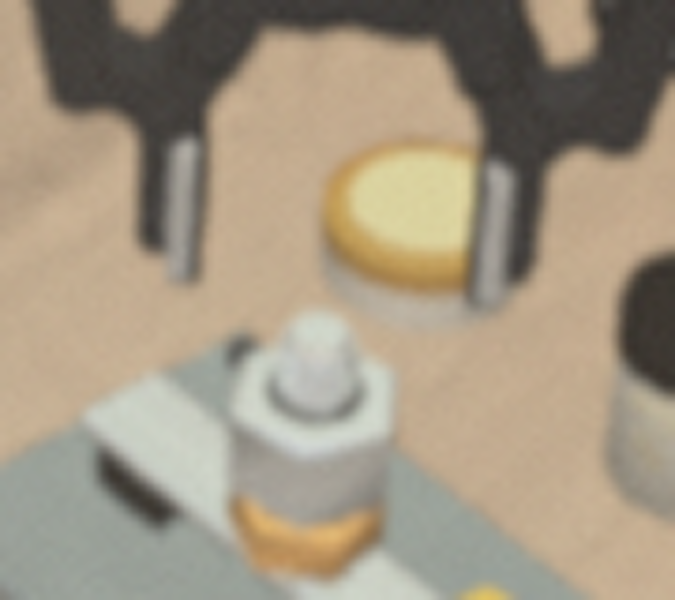

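The side view shows the pad tips at (349,237) and (390,241) and the stud top at (367,244). The tips look about 10 mm above the stud top. I'll go down to the nominal height, where both readings are safe, and check again.

Call:
carry_out(
  series=[
    [[0, 0, 0.16, 0, 0, 0], [0, 0, 0.16, 0, 0, 0], [0, 0, 0.16, 0, 0, 0], [0, 0, 0.16, 0, 0, 0], [0, 0, 0.16, 0, 0, 0], [0, 0, 0.16, 0, 0, 0], [0, 0, 0.16, 0, 0, 0], [0, 0, 0.16, 0, 0, 0], [0, 0, 0.16, 0, 0, 0], [0, 0, 0.16, 0, 0, 0]],
  ],
)

```text
clock: 6.3
ee_pos: [0.5293, 0.1172, 0.0743]
eef_rot: [-0.48, 0.877, -0.0, -0.0]
wrist_force: [-0.3, -0.6, -0.9]
finger_gap: 0.638
grip_force: 0.0
```

Run:
```python
from h import *
st()
n=vision.camera("side")[:,:,::-1];t=vision.camera("top")[:,:,::-1]
print(px("top",[.529,.117,.09]),px("top",[.529,.117,.15]))
cv2.imwrite("pics/d4.png",np.hstack([cv2.resize(n[200:280,335:405],(420,480),interpolation=2),cv2.resize(t[170:250,335:395],(360,480),interpolation=2)]))
```

```text
t 6.3 j [-0.338  0.455  0.078  1.937 -0.05   0.751  2.34 ] p [0.5293 0.1172 0.0743] yaw 147.33 z [ 0.e+00 -1.e-04 -1.e+00]
F [-0.32 -0.62 -0.88] M [ 0.025  0.005 -0.021] gap 5.45 gf 0.0 togo tool cm [ 0.08 -0.01  0.13]
[365.59913382 205.76139353] [369.53015159 198.9923137 ]
```

View pics/d4.png

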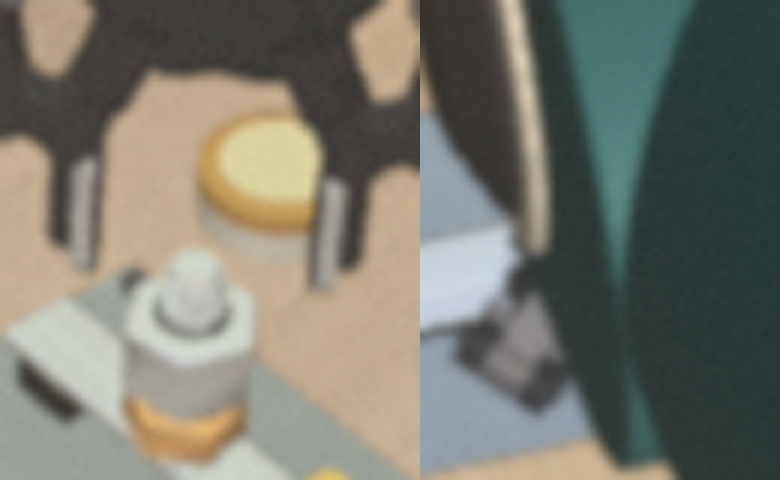

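The side view shows the pad tips still around (349,245) and (389,248), about level with the stud top. Numbers and picture disagree, so I'll probe: closing to 30 mm stops on the 34 mm nut only if the pads are beside it.

Call:
carry_out(
  series=[
    [[0, 0, 0, 0, 0, 0], [0, 0, 0, 0, 0, 0], [0, 0, 0, 0, 0, 0], [0, 0, 0, 0, 0, 0], [0, 0, 0, 0, 0, 0], [0, 0, 0, 0, 0, 0], [0, 0, 0, 0, 0, 0], [0, 0, 0, 0, 0, 0], [0, 0, 0, 0, 0, 0], [0, 0, 0, 0, 0, 0]],
  ],
  grip=3.0,
  force=20,
)

```text
clock: 7.4
ee_pos: [0.5294, 0.1173, 0.0744]
eef_rot: [-0.48, 0.877, -0.0, -0.0]
wrist_force: [0.5, -1.0, 0.9]
finger_gap: 0.353
grip_force: 0.0
```

Run:
```python
from h import *
st()
n=vision.camera("side")[:,:,::-1]
cv2.imwrite("pics/d5.png",cv2.resize(n[200:280,335:405],(525,600),interpolation=2))
```

```text
t 7.4 j [-0.338  0.455  0.078  1.937 -0.05   0.752  2.34 ] p [0.5294 0.1173 0.0744] yaw 147.33 z [ 0.e+00 -1.e-04 -1.e+00]
F [ 0.47 -1.01  0.86] M [-0.044  0.004 -0.036] gap 3.01 gf 0.0 togo tool cm [ 0.08 -0.01  0.14]
```

View pics/d5.png

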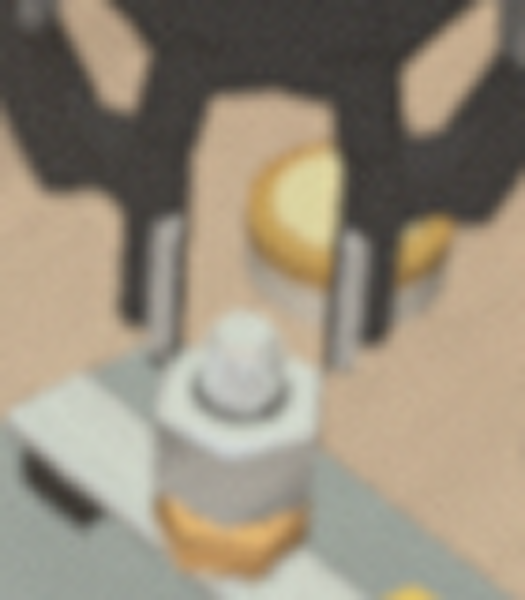

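The gap reached 30 mm, so the pads are above the nut: tips near z≈0.080 at TCP z 0.074, and about 2-3 mm off-centre towards tool -y. I'll open, shift +y and go down about 24 mm.

Call:
carry_out(
  series=[
    [[0, 0.05, 0, 0, 0, 0], [0, 0.05, 0, 0, 0, 0], [0, 0.05, 0, 0, 0, 0], [0, 0.05, 0, 0, 0, 0], [0, 0.05, 0, 0, 0, 0], [0, 0, 0, 0, 0, 0], [0, 0, 0, 0, 0, 0], [0, 0, 0, 0, 0, 0], [0, 0, 0.2, 0, 0, 0], [0, 0, 0.2, 0, 0, 0]],
  ],
  grip=5.5,
)

```text
clock: 8.45
ee_pos: [0.5272, 0.1186, 0.0702]
eef_rot: [-0.48, 0.877, -0.0, -0.0]
wrist_force: [-0.0, 0.2, -0.1]
finger_gap: 0.647
grip_force: 0.0
```

Call:
carry_out(
  series=[
    [[0, 0, 0.1, 0, 0, 0], [0, 0, 0.1, 0, 0, 0], [0, 0, 0.1, 0, 0, 0], [0, 0, 0.1, 0, 0, 0], [0, 0, 0.1, 0, 0, 0], [0, 0, 0.1, 0, 0, 0], [0, 0, 0.1, 0, 0, 0], [0, 0, 0.1, 0, 0, 0], [0, 0, 0.1, 0, 0, 0], [0, 0, 0.1, 0, 0, 0]],
  ],
)

```text
clock: 9.45
ee_pos: [0.5272, 0.1186, 0.0603]
eef_rot: [-0.48, 0.877, -0.0, -0.0]
wrist_force: [-0.3, 0.4, 0.5]
finger_gap: 0.646
grip_force: 0.0
```

Call:
carry_out(
  series=[
    [[0, 0, 0.1, 0, 0, 0], [0, 0, 0.1, 0, 0, 0], [0, 0, 0.1, 0, 0, 0], [0, 0, 0.1, 0, 0, 0], [0, 0, 0.1, 0, 0, 0], [0, 0, 0.1, 0, 0, 0], [0, 0, 0.1, 0, 0, 0], [0, 0, 0.1, 0, 0, 0], [0, 0, 0.1, 0, 0, 0], [0, 0, 0.1, 0, 0, 0]],
  ],
)

```text
clock: 10.45
ee_pos: [0.5272, 0.1186, 0.0503]
eef_rot: [-0.48, 0.877, -0.0, -0.0]
wrist_force: [-0.3, 0.5, -0.1]
finger_gap: 0.645
grip_force: 0.0
```

Run:
```python
from h import *
st()
n=vision.camera("side")[:,:,::-1]
cv2.imwrite("pics/d6.png",cv2.resize(n[200:280,335:405],(525,600),interpolation=2))
```

```text
t 10.45 j [-0.338  0.491  0.074  1.952 -0.054  0.701  2.34 ] p [0.5272 0.1186 0.0503] yaw 147.33 z [-0.e+00 -1.e-04 -1.e+00]
F [-0.35  0.47 -0.14] M [-0.002 -0.012  0.014] gap 5.5 gf 0.0 togo tool cm [ 0.08 -0.26 -2.27]
```

View pics/d6.png

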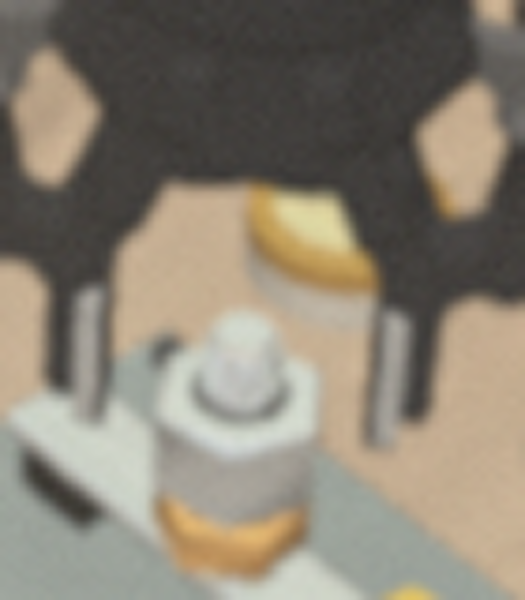

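The side view shows the jaws now centred on the nut (both mid columns about 367) with the tips around z≈0.06. I'll go 6 mm lower and close.

Call:
carry_out(
  series=[
    [[0, 0, 0.1, 0, 0, 0], [0, 0, 0.1, 0, 0, 0], [0, 0, 0.1, 0, 0, 0], [0, 0, 0.1, 0, 0, 0], [0, 0, 0.1, 0, 0, 0], [0, 0, 0.1, 0, 0, 0], [0, 0, 0, 0, 0, 0], [0, 0, 0, 0, 0, 0], [0, 0, 0, 0, 0, 0], [0, 0, 0, 0, 0, 0]],
  ],
)

```text
clock: 11.5
ee_pos: [0.5273, 0.1186, 0.0445]
eef_rot: [-0.48, 0.877, -0.0, 0.0]
wrist_force: [-0.4, -0.8, -0.4]
finger_gap: 0.644
grip_force: 0.0
```

Call:
carry_out(
  series=[
    [[0, 0, 0, 0, 0, 0], [0, 0, 0, 0, 0, 0], [0, 0, 0, 0, 0, 0], [0, 0, 0, 0, 0, 0], [0, 0, 0, 0, 0, 0], [0, 0, 0, 0, 0, 0], [0, 0, 0, 0, 0, 0], [0, 0, 0, 0, 0, 0], [0, 0, 0, 0, 0, 0], [0, 0, 0, 0, 0, 0]],
  ],
  grip=2.8,
  force=40,
)

```text
clock: 12.5
ee_pos: [0.5275, 0.1185, 0.0445]
eef_rot: [-0.48, 0.877, -0.0, 0.0]
wrist_force: [5.2, -3.1, 4.5]
finger_gap: 0.385
grip_force: 42.0
```

Run:
```python
from h import *
st()
```

```text
t 12.5 j [-0.337  0.501  0.073  1.954 -0.055  0.689  2.341] p [0.5275 0.1185 0.0445] yaw 147.32 z [ 5.e-04 -1.e-04 -1.e+00]
F [ 5.15 -3.08  4.52] M [-0.638 -0.972 -0.007] gap 3.29 gf 42.0 togo tool cm [ 0.08 -0.24 -2.85]
```

Call:
carry_out(
  series=[
    [[0, -0.02, 0.004, 0, 0, 3], [0, 0, 0.004, 0, 0, 4], [0, 0, 0.004, 0, 0, 4], [0, 0, 0.004, 0, 0, 4], [0, 0, 0.005, 0, 0, 4], [0, 0, 0.004, 0, 0, 4], [0, 0, 0.004, 0, 0, 4], [0, 0, 0.005, 0, 0, 4], [0, 0, 0.005, 0, 0, 4], [0, 0, 0.005, 0, 0, 4]],
  ],
)

```text
clock: 13.5
ee_pos: [0.527, 0.1194, 0.0439]
eef_rot: [-0.158, 0.987, 0.0, -0.0]
wrist_force: [0.6, 3.2, 5.3]
finger_gap: 0.386
grip_force: 41.8
```

Run:
```python
from h import *
st()
```

```text
t 13.5 j [-0.473  0.512  0.241  1.959 -0.186  0.693  1.771] p [0.527  0.1194 0.0439] yaw 108.22 z [-7.e-04  8.e-04 -1.e+00]
F [0.59 3.17 5.35] M [0.718 0.034 0.058] gap 3.3 gf 41.8 togo tool cm [-0.1  -0.34 -2.91]
```

Call:
carry_out(
  series=[
    [[0, 0, 0.005, 0, 0, 4.5], [0, 0, 0.005, 0, 0, 4.5], [0, 0, 0.005, 0, 0, 4.5], [0, 0, 0.005, 0, 0, 4.5], [0, 0, 0.005, 0, 0, 4.5], [0, 0, 0.005, 0, 0, 4.5], [0, 0, 0.005, 0, 0, 4.5], [0, 0, 0.005, 0, 0, 4.5], [0, 0, 0.005, 0, 0, 4.5], [0, 0, 0.005, 0, 0, 4.5]],
  ],
)

```text
clock: 14.5
ee_pos: [0.5273, 0.1207, 0.0436]
eef_rot: [0.231, 0.973, 0.001, -0.0]
wrist_force: [1.7, 8.7, 4.7]
finger_gap: 0.382
grip_force: 41.8
```

Run:
```python
from h import *
st()
```

```text
t 14.5 j [-0.628  0.541  0.437  1.963 -0.344  0.709  1.122] p [0.5273 0.1207 0.0436] yaw 63.25 z [ 0.      0.0021 -1.    ]
F [1.75 8.69 4.65] M [ 2.279 -0.51   0.12 ] gap 3.26 gf 41.8 togo tool cm [-0.34 -0.29 -2.95]
```

Call:
carry_out(
  series=[
    [[0, 0, 0.005, 0, 0, 4.5], [0, 0, 0.005, 0, 0, 4.5], [0, 0, 0.005, 0, 0, 4.5], [0, 0, 0.005, 0, 0, 4.5], [0, 0, 0.005, 0, 0, 4.5], [0, 0, 0.005, 0, 0, 4.5], [0, 0, 0.005, 0, 0, 4.5], [0, 0, 0.005, 0, 0, 4.5], [0, 0, 0.005, 0, 0, 4.5], [0, 0, 0.005, 0, 0, 4.5]],
  ],
)

```text
clock: 15.5
ee_pos: [0.5284, 0.1213, 0.0433]
eef_rot: [0.586, 0.81, 0.002, 0.0]
wrist_force: [7.8, 11.6, 2.9]
finger_gap: 0.385
grip_force: 41.8
```

Run:
```python
from h import *
st()
```

```text
t 15.5 j [-0.776  0.59   0.632  1.967 -0.511  0.744  0.48 ] p [0.5284 0.1213 0.0433] yaw 18.27 z [ 0.0022  0.0028 -1.    ]
F [ 7.76 11.56  2.92] M [ 2.832e+00 -2.006e+00 -2.000e-03] gap 3.29 gf 41.8 togo tool cm [-0.47 -0.09 -2.97]
```

Call:
carry_out(
  series=[
    [[0.04, 0.04, 0, 0, 0, 0], [0.04, 0.04, 0, 0, 0, 0], [0.04, 0.04, 0, 0, 0, 0], [0.04, 0.04, 0, 0, 0, 0], [0.04, 0.04, 0, 0, 0, 0], [0, 0, 0.004, 0, 0, 3.5], [0, 0, 0.004, 0, 0, 3.5], [0, 0, 0.004, 0, 0, 3.5], [0, 0, 0.004, 0, 0, 3.5], [0, 0, 0.004, 0, 0, 3.5]],
  ],
)

```text
clock: 16.5
ee_pos: [0.5291, 0.1218, 0.0429]
eef_rot: [0.703, 0.712, 0.001, 0.0]
wrist_force: [5.5, 4.4, 4.4]
finger_gap: 0.384
grip_force: 41.8
```

Run:
```python
from h import *
st()
```

```text
t 16.5 j [-0.832  0.619  0.708  1.965 -0.576  0.767  0.227] p [0.5291 0.1218 0.0429] yaw 0.72 z [ 9.e-04  8.e-04 -1.e+00]
F [5.49 4.38 4.39] M [ 0.949 -1.353  0.059] gap 3.28 gf 41.8 togo tool cm [-0.53 -0.02 -3.01]
```

Call:
carry_out(
  series=[
    [[0.03, 0.04, 0.003, 0, 0, 2.5], [0.03, 0.04, 0.003, 0, 0, 2.5], [0, 0, 0.003, 0, 0, 2.5], [0, 0, 0.003, 0, 0, 2.5], [0, 0, 0.003, 0, 0, 2.5], [0, 0, 0.003, 0, 0, 2.5], [0, 0, 0.003, 0, 0, 2.5], [0, 0, 0.003, 0, 0, 2.5], [0, 0, 0.003, 0, 0, 2.5], [0, 0, 0.003, 0, 0, 2.5]],
  ],
)

```text
clock: 17.5
ee_pos: [0.53, 0.1217, 0.0426]
eef_rot: [0.84, 0.543, 0.0, 0.0]
wrist_force: [5.2, -0.3, 4.7]
finger_gap: 0.389
grip_force: 41.9
```

Run:
```python
from h import *
st()
```

```text
t 17.5 j [-0.903  0.664  0.813  1.965 -0.671  0.803 -0.129] p [0.53   0.1217 0.0426] yaw -24.27 z [ 0.001 -0.    -1.   ]
F [ 5.23 -0.31  4.69] M [ 0.022 -1.408  0.07 ] gap 3.32 gf 41.9 togo tool cm [-0.51  0.13 -3.04]
```

Call:
carry_out(
  series=[
    [[0.03, 0.06, 0.003, 0, 0, 2.5], [0, 0, 0.003, 0, 0, 2.5], [0, 0, 0.003, 0, 0, 2.5], [0, 0, 0.003, 0, 0, 2.5], [0, 0, 0.003, 0, 0, 2.5], [0, 0, 0.003, 0, 0, 2.5], [0, 0, 0.003, 0, 0, 2.5], [0, 0, 0.003, 0, 0, 2.5], [0, 0, 0.003, 0, 0, 2.5], [0, 0, 0.003, 0, 0, 2.5]],
  ],
)

```text
clock: 18.5
ee_pos: [0.5306, 0.1212, 0.0423]
eef_rot: [0.938, 0.348, 0.0, 0.0]
wrist_force: [5.0, -2.6, 4.2]
finger_gap: 0.384
grip_force: 41.9
```

Run:
```python
from h import *
st()
```

```text
t 18.5 j [-0.967  0.717  0.913  1.965 -0.765  0.848 -0.488] p [0.5306 0.1212 0.0423] yaw -49.29 z [ 1.1e-03 -6.0e-04 -1.0e+00]
F [ 4.98 -2.57  4.18] M [-0.583 -1.308  0.048] gap 3.28 gf 41.9 togo tool cm [-0.43  0.25 -3.07]
```

Call:
carry_out(
  series=[
    [[0, 0.04, 0.003, 0, 0, 2.5], [0, 0, 0.003, 0, 0, 2.5], [0, 0, 0.003, 0, 0, 2.5], [0, 0, 0.003, 0, 0, 2.5], [0, 0, 0.003, 0, 0, 2.5], [0, 0, 0.003, 0, 0, 2.5], [0, 0, 0.003, 0, 0, 2.5], [0, 0, 0.003, 0, 0, 2.5], [0, 0, 0.003, 0, 0, 2.5], [0, 0, 0.003, 0, 0, 2.5]],
  ],
)

```text
clock: 19.5
ee_pos: [0.5309, 0.1205, 0.042]
eef_rot: [0.991, 0.137, 0.0, 0.001]
wrist_force: [5.1, -4.5, 5.4]
finger_gap: 0.384
grip_force: 41.4
```

Run:
```python
from h import *
st()
```

```text
t 19.5 j [-1.021  0.776  1.006  1.967 -0.855  0.899 -0.853] p [0.5309 0.1205 0.042 ] yaw -74.3 z [ 0.0012 -0.0013 -1.    ]
F [ 5.05 -4.53  5.35] M [-1.187 -1.286  0.258] gap 3.28 gf 41.4 togo tool cm [-0.29  0.33 -3.1 ]
```

Seated: the moment jumped to 0.26 N m. Now I'll squeeze carefully.

Call:
carry_out(
  series=[
    [[0, 0.02, 0.002, 0, 0, 1.5], [0, 0.02, 0.002, 0, 0, 1.5], [0, 0, 0.002, 0, 0, 1.5], [0, 0, 0.002, 0, 0, 1.5], [0, 0, 0.002, 0, 0, 1.5], [0, 0, 0.002, 0, 0, 1.5], [0, 0, 0.002, 0, 0, 1.5], [0, 0, 0.002, 0, 0, 1.5], [0, 0, 0.002, 0, 0, 1.5], [0, 0, 0, 0, 0, 0]],
  ],
)

```text
clock: 20.5
ee_pos: [0.5309, 0.12, 0.0418]
eef_rot: [1.0, 0.02, 0.0, 0.001]
wrist_force: [4.1, -5.2, 4.8]
finger_gap: 0.388
grip_force: 41.4
```

Run:
```python
from h import *
st()
```

```text
t 20.5 j [-1.046  0.81   1.053  1.967 -0.901  0.93  -1.051] p [0.5309 0.12   0.0418] yaw -87.76 z [ 0.001  -0.0016 -1.    ]
F [ 4.12 -5.24  4.84] M [-1.193 -1.144  0.348] gap 3.32 gf 41.4 togo tool cm [-0.2   0.34 -3.12]
```

Call:
carry_out(
  series=[
    [[0, 0.02, 0.001, 0, 0, 1], [0, 0.02, 0.001, 0, 0, 1], [0, 0, 0.001, 0, 0, 1], [0, 0, 0.001, 0, 0, 1], [0, 0, 0.001, 0, 0, 1], [0, 0, 0, 0, 0, 0], [0, 0, 0, 0, 0, 0], [0, 0, 0, 0, 0, 0], [0, 0, 0, 0, 0, 0], [0, 0, 0, 0, 0, 0]],
  ],
)

```text
clock: 21.5
ee_pos: [0.5309, 0.1197, 0.0417]
eef_rot: [1.0, -0.024, 0.0, 0.001]
wrist_force: [5.2, -4.3, 5.1]
finger_gap: 0.387
grip_force: 41.4
```

Run:
```python
from h import *
st()
```

```text
t 21.5 j [-1.054  0.823  1.07   1.968 -0.917  0.941 -1.124] p [0.5309 0.1197 0.0417] yaw -92.7 z [ 8.0e-04 -1.3e-03 -1.0e+00]
F [ 5.23 -4.28  5.06] M [-1.048 -1.155  0.327] gap 3.3 gf 41.4 togo tool cm [-0.17  0.34 -3.13]
```

Call:
carry_out(
  series=[
    [[0, 0.02, 0.001, 0, 0, 0.5], [0, 0.02, 0.001, 0, 0, 0.5], [0, 0, 0.001, 0, 0, 0.5], [0, 0, 0.001, 0, 0, 0.5], [0, 0, 0, 0, 0, 0.5], [0, 0, 0, 0, 0, 0.5], [0, 0, 0, 0, 0, 0.5], [0, 0, 0, 0, 0, 0], [0, 0, 0, 0, 0, 0], [0, 0, 0, 0, 0, 0]],
  ],
)

```text
clock: 22.5
ee_pos: [0.5308, 0.1196, 0.0417]
eef_rot: [0.999, -0.054, 0.0, 0.0]
wrist_force: [4.6, -3.1, 5.7]
finger_gap: 0.386
grip_force: 41.3
```

```bash
cat >> h.py <<'E'
def mz(n=8):
    m=[]
    for i in range(n): vision.camera("side"); m.append(ctrl.get_obs()['moment'][2])
    print("mz",np.round(m,3),"mean",np.mean(m).round(3))
E
python3 - <<'E'
from h import *
mz();st()
E
```

```text
mz [0.332 0.369 0.409 0.346 0.341 0.361 0.335 0.35 ] mean 0.355
t 22.9 j [-1.06   0.832  1.081  1.968 -0.929  0.949 -1.176] p [0.5308 0.1196 0.0417] yaw -96.18 z [ 8.e-04 -1.e-03 -1.e+00]
F [ 4.3  -2.09  5.93] M [-0.752 -1.078  0.35 ] gap 3.29 gf 41.3 togo tool cm [-0.15  0.33 -3.13]
```

Call:
carry_out(
  series=[
    [[0, 0.02, 0.001, 0, 0, 1], [0, 0, 0.001, 0, 0, 1], [0, 0, 0.001, 0, 0, 1], [0, 0, 0.001, 0, 0, 1], [0, 0, 0.001, 0, 0, 1], [0, 0, 0, 0, 0, 0], [0, 0, 0, 0, 0, 0], [0, 0, 0, 0, 0, 0], [0, 0, 0, 0, 0, 0], [0, 0, 0, 0, 0, 0]],
  ],
)

```text
clock: 23.9
ee_pos: [0.5308, 0.1194, 0.0417]
eef_rot: [0.995, -0.097, 0.0, 0.0]
wrist_force: [5.2, -2.4, 4.4]
finger_gap: 0.383
grip_force: 41.3
```

Run:
```python
from h import *
mz();st()
```

```text
mz [0.335 0.406 0.386 0.351 0.361 0.352 0.375 0.408] mean 0.372
t 24.3 j [-1.068  0.844  1.097  1.969 -0.945  0.961 -1.251] p [0.5308 0.1194 0.0417] yaw -101.18 z [ 7.e-04 -9.e-04 -1.e+00]
F [ 4.12 -3.13  5.19] M [-0.686 -0.972  0.408] gap 3.3 gf 41.3 togo tool cm [-0.12  0.32 -3.13]
```

Call:
carry_out(
  series=[
    [[0, 0, 0.001, 0, 0, 0.5], [0, 0, 0.001, 0, 0, 0.5], [0, 0, 0.001, 0, 0, 0.5], [0, 0, 0, 0, 0, 0.5], [0, 0, 0, 0, 0, 0.5], [0, 0, 0, 0, 0, 0.5], [0, 0, 0, 0, 0, 0], [0, 0, 0, 0, 0, 0], [0, 0, 0, 0, 0, 0], [0, 0, 0, 0, 0, 0]],
  ],
)

```text
clock: 25.3
ee_pos: [0.5308, 0.1193, 0.0416]
eef_rot: [0.992, -0.123, 0.0, 0.0]
wrist_force: [3.4, -3.0, 5.4]
finger_gap: 0.385
grip_force: 41.1
```

Run:
```python
from h import *
mz();st()
```

```text
mz [0.493 0.515 0.528 0.534 0.52  0.437 0.483 0.56 ] mean 0.509
t 25.7 j [-1.073  0.852  1.107  1.969 -0.954  0.968 -1.296] p [0.5308 0.1193 0.0416] yaw -104.18 z [ 7.e-04 -1.e-03 -1.e+00]
F [ 4.2  -4.37  5.02] M [-0.857 -0.954  0.56 ] gap 3.28 gf 41.1 togo tool cm [-0.1   0.32 -3.14]
```

The torque is 0.51 N m, above the 0.4 washer limit and below the 0.75 slip limit, so the nut is locked. Releasing and lifting.

Call:
carry_out(
  series=[
    [[0, 0, 0, 0, 0, 0], [0, 0, 0, 0, 0, 0], [0, 0, 0, 0, 0, 0], [0, 0, 0, 0, 0, 0], [0, 0, 0, 0, 0, 0], [0, 0, 0, 0, 0, 0], [0, 0, 0, 0, 0, 0], [0, 0, 0, 0, 0, 0], [0, 0, 0, 0, 0, 0], [0, 0, 0, 0, 0, 0]],
  ],
  grip=5.5,
)

```text
clock: 26.7
ee_pos: [0.5305, 0.12, 0.0415]
eef_rot: [0.992, -0.123, 0.0, 0.0]
wrist_force: [0.9, 0.8, -1.1]
finger_gap: 0.639
grip_force: 0.0
```

Call:
carry_out(
  series=[
    [[0, 0, -0.3, 0, 0, 0], [0, 0, -0.5, 0, 0, 0], [0, 0, -1, 0, 0, 0], [0, 0, -1, 0, 0, 0], [0, 0, -1.2, 0, 0, 0], [0, 0, -1.2, 0, 0, 0], [0, 0, -1.2, 0, 0, 0], [0, 0, -1.2, 0, 0, 0], [0, 0, -1.2, 0, 0, 0], [0, 0, -1.2, 0, 0, 0]],
  ],
)

```text
clock: 27.7
ee_pos: [0.5305, 0.1199, 0.1426]
eef_rot: [0.992, -0.123, 0.0, -0.0]
wrist_force: [0.3, -0.2, 0.0]
finger_gap: 0.645
grip_force: 0.0
```

Run:
```python
from h import *
st()
n=vision.camera("side")[:,:,::-1]
cv2.imwrite("pics/d7.png",np.hstack([cv2.resize(n[200:280,335:405],(525,600),interpolation=2)]))
```

```text
t 27.7 j [-1.148  0.69   1.213  1.913 -0.741  1.083 -1.442] p [0.5305 0.1199 0.1426] yaw -104.17 z [ 1.e-04  0.e+00 -1.e+00]
F [ 0.26 -0.22  0.04] M [-0.028  0.037  0.022] gap 5.51 gf 0.0 togo tool cm [-0.06  0.37  6.96]
```

View pics/d7.png

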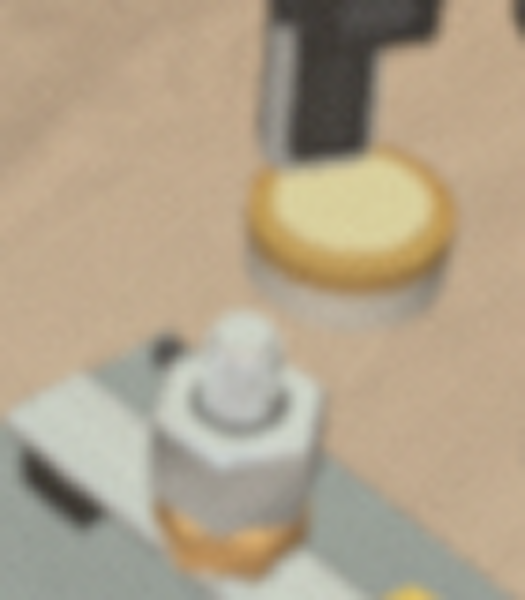

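The lock nut now sits lower, against the brass nut. The brass nut looks unchanged (corners still near (358,269) and (375,270)), the tin has not moved and the gripper is clear.

```bash
python3 -c "
from bench import job
print(job.close_job())"
```

```text
the job is handed in; nothing more can be done
None
```

The lock nut is run down and tightened to about 0.51 N m, with the washer fully squeezed; the brass nut and flux tin look unmoved in the last picture, the gripper is clear, and the job was handed in at about 28 s.

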